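# Fit the water-filter cartridge and lock it in

## Robot

A 6-joint arm with a two-finger parallel gripper is mounted at the origin on a cart in front of the work surface, level with it; the furniture and walls round the work are solid. World frame = base frame: x ahead of the robot, y to its left, z up, the work surface at z = 0. Lengths are in m, angles in degrees, forces in N, time in s.
With the tool pointing down it reaches from about 0.4 to 0.825 m from the base axis. Payload 7 kg.
Tool frame: the origin (TCP) lies between the finger pads; the fingertips stand 19 mm ahead of it and the grasp point (between the pads) is the TCP; z points along the fingers, y is the line along which they close (so a half turn about z gives the same grasp; the last joint's range is limited). The gripper opens to 88 mm and grips with 3 to 60 N. Pads are 19 mm wide; open, the fingers measure 130 mm over their backs; the gripper's body (78 mm by 193 mm) begins 47 mm behind the grasp point.
Start: joints at [-55.858, 20.546, 0.682, 0, -70.136, -16.507], TCP at [0.204, -0.643, 0.246] pointing down, gripper open.
Joint ranges: [-176.03, 176.03], [-82.01, 121.73], [-58.28, 71.71], [-173.87, 95.51], [-174.79, -0.11], [-173.66, 173.66]. Speed limits (degrees/s): [136.94, 136.94, 172.46, 180, 180, 180].

## Interface

Orientations are given as [roll, pitch, yaw] about the fixed x, y, z axes, in that order (R = Rz(yaw) Ry(pitch) Rx(roll)).
In Python, from plant import get_obs, snapshot, close_job, spot_in, spot_point gives the robot as it stands.
- The arm moves only by the tool play_rows, never from a script. Its argument "plan" is a list of rows, each a list of 6 numbers: the shift along the tool's x, y, z in cm, then the turn, a rotation vector about the tool's x, y, z in degrees. A call has 1 to 20 rows; each row shifts and turns the commanded pose from where the row before left it, along the tool's axes as they then stand; what a row does not reach is not made up. A row lasts 1/12 s, in which the tool goes at most 41.7 mm and 7.16 degrees, less where a joint would pass 70% of its speed; a pose out of reach is approached as far as the arm can. A call is refused whole if a number of a shift passes 4.17 or a number of a turn 7.16, either way. A call with a gripper value outside its range is refused whole. "grip" is the finger opening in cm, from 0 to 8.76, set as the call begins (left out, the last holds). The fingers move at their own pace and stop on an object; the grip force is fixed at half the most. Time passes only in rows, so rows that do not move let the fingers close. It gives the time, the measured TCP pose, the force, the opening and the grip force at its end, in the units of the state.
- get_obs(): the state, without advancing time (a new reading comes with each control period).
- snapshot(name): name is "scene" or "top" or "wrist"; returns a dict with "frame" (420x560x3 uint8, red, green, blue), "fx", "fy", "cx", "cy" (pixels), "position" and "attitude" of the camera in the world. Camera axes: x right, y down, z forward; pixel columns grow to the right and rows downward; lengths in m; the calibration is good to about 2 mm. A picture is of the moment at which its call begins. There is no depth.
- close_job(): hands the job in; it is judged then, once.
Trained networks look in the newest picture that a camera, given by its name, has taken for a name from the list of things; names that differ only in an ending like _2 or _b are one class to them, and where a whole thing is asked for, a point or a joint stands for the part that bears it (a point fixed in the world has none). Each returns a list of dicts, best first, with "score" (0 to 1); they miss things now and then, are a little off and sometimes report something else, mostly with a low value. They report only what shows in the picture. A call takes as long as a camera call. They do not tell look-alikes from the thing itself.
- spot_in(camera, thing): "position" ([x, y, z] in m, in world coordinates, good to about 4 mm: the middle of the surface that is visible of it).
- spot_point(camera, thing): "position" ([x, y, z] in m, in world coordinates, good to about 4 mm: a listed point, or the origin of a listed thing).
The state is a dict: "clock": time; "joint_pos": joint angles; "qvel": joint speeds; "tau": joint torques, N m; "tool_pos": TCP position; "orientation": TCP orientation; "force": force on the tool from outside, world axes, zero at the start; "moment": the same for the moment, N m; "opening": finger opening in m; "gripper_force": force on a finger pad.
Only numpy, scipy, OpenCV 4.12 (cv2) and the standard library are available. Lean on these libraries where they do the work, as an engineer would, in place of code of your own. Each camera call takes 0.05 s, during which the arm holds its last target. There are 200 camera calls.

## Task

Fit the new filter cartridge in the water-filter head: lean it and start it edge-first, one edge of its foot just inside the mouth of the steel sleeve, then straighten it and slide it gently home until its collar sits flat on the sleeve. The sleeve is a close fit and has settled off the centre of the head, so feel for it and never push the cartridge against the head with more than 30 N. Then swing the retaining arm over the collar as far as it goes, let go, and leave the honey jar and the mug where they are.

Things in the scene. Friction and masses are not known exactly. Their poses are not given: they have to be found in the camera images.
- cartridge: Loose filter cartridge, 104 mm tall, 100 to 200 g, standing on its foot on the worktop, any yaw. White round body 40 mm in diameter, 60 mm long, foot edge chamfered 1.5 mm, two thin flush rigid seal rings; above it a grey round collar 74 mm in diameter, 8 mm thick (60 to 68 mm above the foot), and a grip tab. Origin: centre of the foot; z runs up through the tab.
- grip_tab (a point): Point in the cartridge's upright grey grip tab, on its axis 88 mm above the foot; axes as the cartridge. The tab is 30 mm (x) by 22 mm (y) and stands 36 mm above the collar (68 to 104 mm above the foot); grip it across its 22 mm, along y.
- filter_head: Fixed round white filter head, 100 mm in diameter, on a foot plate 124 x 112 x 8 mm, two capped pipe fittings at its back (+x, to 77 mm from the axis, below 50 mm). A cartridge that is home has its collar on the sleeve's rim, its foot 18 mm and its collar's top 86 mm up. Origin: head's axis at the worktop; z up; +y points to the retaining arm's pivot; yaw within 0.4 rad.
- head_top (a point): Point on the HEAD's axis at the height of the sleeve's rim, 78 mm up. The steel sleeve is an upright open bore, inner diameter 41.5 mm, outer 55 mm, 64 mm deep, flat rim 5 mm above the black rubber seat round it. It is rigid, but its axis stands 5.5 mm off this point, in a direction that differs each time and is not reported.
- retainer (a joint): Retaining arm, a level steel bar 14 mm wide, 8 mm thick. 0 (open): nose to the head's +x, post to its -x. Grows clockwise seen from above to the stop at 1.571 (closed): nose over the collar, post to the head's +y, away from the bore. Starts at 0 to 0.25, moves at about 1.1 N on the post, stays where left. Its nose clears a home cartridge's collar by 2.5 mm but hits one that stands higher.
- retainer_pivot (a point): Vertical pivot of the retaining arm at the height of the bar's underside, 88.5 mm up: fixed on the head, 62 mm from the head's axis along its +y. The nose reaches 36 mm from the pivot, the finger post stands at 36 mm on the other side.
- retainer_post (a point): Middle of the top of the retaining arm's upright black finger post: 13 mm in diameter, top 122.5 mm above the worktop, 26 mm of it free above the bar; it turns with the arm.
- honey_jar: Loose honey jar, 64 mm in diameter, 97 mm tall, a bystander. Origin: centre of its underside.
- mug: Loose spotted white mug, 82 mm in diameter, 91 mm tall, a bystander. Origin: near the centre of its underside.
Things that resemble listed ones, but are neither listed nor needed, are in the scene too. What is shaped like the cartridge but blue is not meant.

How it is judged:
By the outcome, as a careful person would: the job done as asked, in the order asked, and still so for the second after the job is handed in, with the robot touching nothing.
It also fails if it takes over 72 s, if anything falls off the work surface, if the arm or the gripper's body presses on something with over 40 N, if the wrist force passes 120 N, or if a joint passes its speed limit or range.

## Working session

There is one attempt and no reset: what is moved stays moved. The work goes in short steps, Python scripts to look and compute and a tool call to move; the robot and the scene stay as the last step left them, time stands still between calls to the robot, and variables do not carry over. Pictures are saved under pics/ and viewed, at most 10 in all, crops included, and the job is handed in when it is done.

Besides the shell and the picture viewer there is one more tool, called after "Emit:" as name([rows], argument=value, ...), one row to a line, values as JSON. play_rows: Moves the arm, as the interface text tells. Its arguments: {"type":"object","properties":{"plan":{"type":"array","items":{"type":"array","items":{"type":"number"}}},"grip":{"type":"number"}},"required":["plan"]}

```bash
ls; mkdir -p pics; cat > h.py <<'E'
import numpy as np, cv2
from plant import get_obs, snapshot, close_job, spot_in, spot_point
from scipy.spatial.transform import Rotation as R
def snap(c,n=None):
    s=snapshot(c)
    if n: cv2.imwrite('pics/'+n,s['frame'][:,:,::-1])
    return s
E
python3 - <<'E'
from h import *
a=snap('scene','s.png');b=snap('top','t.png')
cv2.imwrite('pics/st.png',np.vstack([a['frame'],b['frame']])[:,:,::-1][::1])
for c in('top','scene'):
  for t in('cartridge','grip_tab','filter_head','head_top','retainer_pivot','retainer_post','honey_jar','mug'):
    print(c,t,[(np.round(d['position'],4).tolist(),round(d['score'],2)) for d in spot_point(c,t)][:4])
for s in(a,b):print({k:v for k,v in s.items() if k!='frame'})
print(get_obs())
E
```

```text
pics
top cartridge [([0.7931, -0.3025, 0.0002], 0.98), ([0.494, -0.2433, 0.0004], 0.57)]
top grip_tab [([0.4909, -0.2457, 0.0872], 0.83), ([0.7955, -0.3067, 0.0869], 0.6)]
top filter_head [([0.523, -0.0182, 0.0027], 0.82)]
top head_top [([0.5214, -0.0202, 0.0748], 0.64)]
top retainer_pivot [([0.5067, 0.0466, 0.0897], 0.79)]
top retainer_post [([0.4672, 0.041, 0.1242], 0.6), ([0.5223, -0.0181, 0.0778], 0.37)]
top honey_jar [([0.6429, -0.1032, -0.0017], 0.92)]
top mug [([0.4679, 0.0413, 0.1224], 0.71), ([0.456, -0.3944, 0.0006], 0.61)]
scene cartridge [([0.7957, -0.2994, -0.0006], 0.94), ([0.4936, -0.2421, 0.0042], 0.81)]
scene grip_tab [([0.7957, -0.3052, 0.0852], 0.84), ([0.4914, -0.2443, 0.0888], 0.68)]
scene filter_head [([0.5199, -0.0132, 0.0038], 0.89)]
scene head_top []
scene retainer_pivot [([0.5044, 0.0423, 0.0903], 0.55)]
scene retainer_post [([0.4646, 0.0402, 0.1247], 0.6)]
scene honey_jar [([0.6373, -0.1003, -0.0028], 0.65)]
scene mug [([0.4573, -0.3999, -0.0024], 0.69), ([0.639, -0.1003, -0.0006], 0.66)]
{'fx': 519.921799020279, 'fy': 519.921799020279, 'cx': 278.5970612637
[... 358 characters left out ...]
45661531,  -89.31561661])}
{'clock': 0.9, 'joint_pos': array([-5.58578251e+01,  2.05439774e+01,  6.82151896e-01,  1.20723222e-03,
       -7.01358823e+01, -1.65083548e+01]), 'qvel': array([ 0.03700625, -0.0092559 , -0.05363084, -0.06402402, -0.01193623,
       -0.0596422 ]), 'tau': array([ 6.16604257e-05, -5.82360792e+01,  2.93297428e+01,  7.00225264e+00,
        1.25225380e-02, -3.59507965e-05]), 'tool_pos': array([ 0.20446634, -0.64326807,  0.24559343]), 'orientation': array([-1.79997480e+02, -4.37276116e-04, -1.62365770e+02]), 'force': array([ 0.4527667 , -0.11271741, -0.35987038]), 'moment': array([0.03815585, 0.04807639, 0.02342271]), 'gripper_force': 0.0, 'opening': 0.08751352454279368}
```

View pics/t.png

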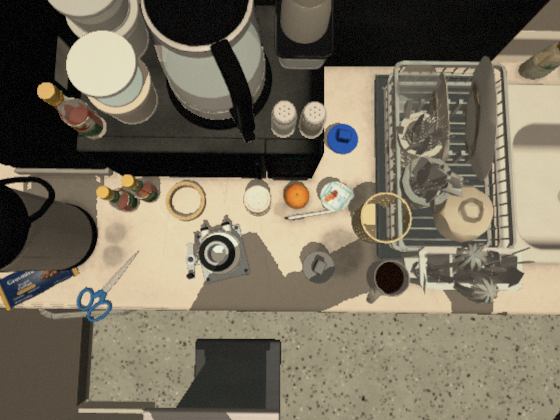

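View pics/s.png

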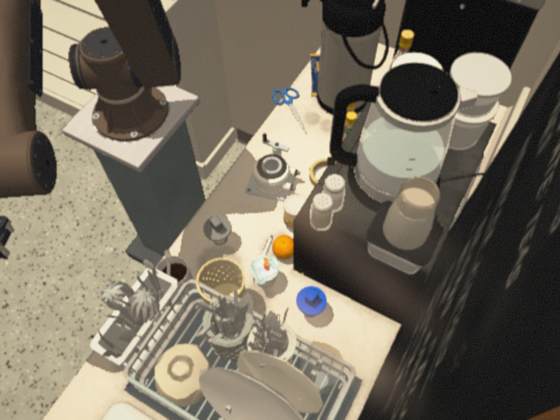

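```bash
python3 - <<'E'
import cv2,numpy as np
t=cv2.imread('pics/t.png')
a=cv2.resize(t[210:290,175:255],(480,480),interpolation=cv2.INTER_CUBIC)
b=cv2.resize(t[240:290,292:342],(300,300),interpolation=cv2.INTER_CUBIC)
o=np.zeros((480,780,3),np.uint8);o[:,:480]=a;o[:300,480:]=b
cv2.imwrite('pics/c1.png',o)
E
```

```text
(no output)
```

View pics/c1.png

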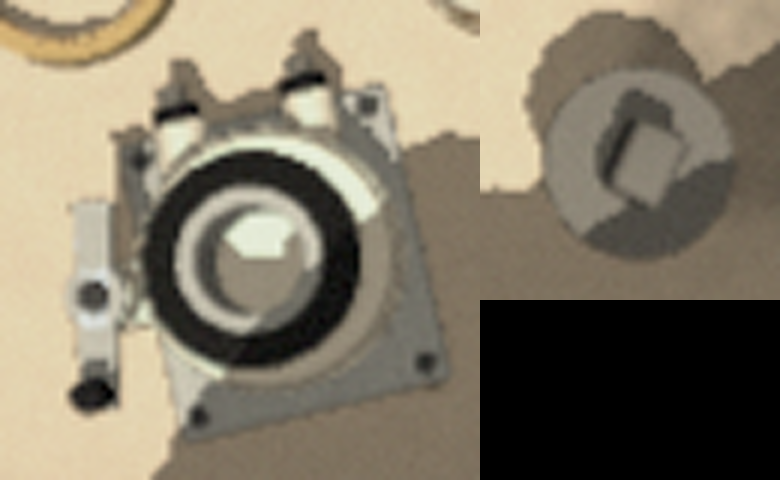

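Top view: grey cartridge at px (317,264), head at (218,252) with the post at (192,275), honey jar (257,198), mug (388,278); the blue decoy is at (342,138). Tab long axis is about −32° yaw and the head yaw about +14°.

Emit:
play_rows([
  [-2.8,2.1,0,0,0,0],
  [-2.8,2.1,0,0,0,0],
  [-2.8,2.1,0,0,0,0],
  [-2.8,2.1,0,0,0,0],
  [-2.8,2.1,0,0,0,0],
  [-2.8,2.1,0,0,0,0],
  [-2.8,2.1,0,0,0,0],
  [-2.8,2.1,0,0,0,0],
  [-2.8,2.1,0,0,0,0],
  [-2.8,2.1,0,0,0,0],
  [-2.8,2.1,0,0,0,0],
  [-2.8,2.1,0,0,0,0],
  [-2.8,2.1,0,0,0,0],
  [-2.8,2.1,0,0,0,0],
  [0,0,0,0,0,7.1],
  [0,0,0,0,0,7.1],
  [0,0,0,0,0,7.1],
  [0,0,0,0,0,7.1],
  [0,0,0,0,0,7.1],
  [0,0,0,0,0,7.1],
])

```text
clock: 2.57
tool_pos: [0.489, -0.2442, 0.2457]
orientation: [180.0, 0.0, 154.7]
force: [-0.9, 0.2, -0.5]
opening: 0.0877
gripper_force: 0.0
```

```bash
python3 - <<'E'
from h import *
a=snap('wrist','w1.png')
print({k:v for k,v in a.items() if k!='frame'})
for t in('cartridge','grip_tab','filter_head','head_top','retainer_pivot','retainer_post'):
    print(t,[(np.round(d['position'],4).tolist(),round(d['score'],2)) for d in spot_point('wrist',t)][:4])
o=get_obs();print(o['clock'],o['tool_pos'],o['orientation'],o['joint_pos'],o['force'])
E
```

```text
{'fx': 301.87133373444084, 'fy': 301.87133373444084, 'cx': 277.33497263486635, 'cy': 205.9190747251172, 'position': array([ 0.41428527, -0.2092755 ,  0.38491056]), 'attitude': array([1.62505450e+02, 4.15633362e-02, 6.47284651e+01])}
cartridge [([0.4918, -0.2424, 0.0], 0.65)]
grip_tab [([0.4883, -0.2444, 0.0912], 0.87)]
filter_head [([0.5163, -0.0173, -0.0045], 0.59)]
head_top [([0.523, -0.0175, 0.079], 0.7)]
retainer_pivot []
retainer_post []
2.9167 [ 0.48897241 -0.24435445  0.24561121] [1.79997743e+02 6.28883603e-03 1.55185897e+02] [-6.01175425e+00  8.46828188e+00 -1.56163522e+01 -1.20058244e-04
 -6.59086853e+01 -1.08802300e+02] [-0.01857665 -0.27934595 -0.15823541]
```

View pics/w1.png

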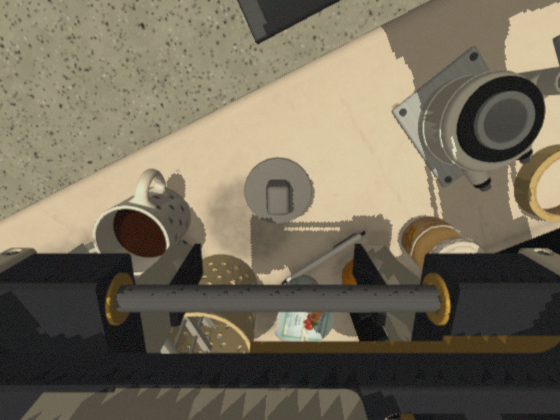

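```bash
python3 - <<'E'
import cv2,numpy as np
t=cv2.imread('pics/w1.png')
a=cv2.resize(t[150:230,238:318],(400,400),interpolation=cv2.INTER_CUBIC)
b=cv2.resize(t[60:180,440:560],(400,400),interpolation=cv2.INTER_CUBIC)
cv2.imwrite('pics/c2.png',np.hstack([a,b]))
E
```

```text
(no output)
```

View pics/c2.png

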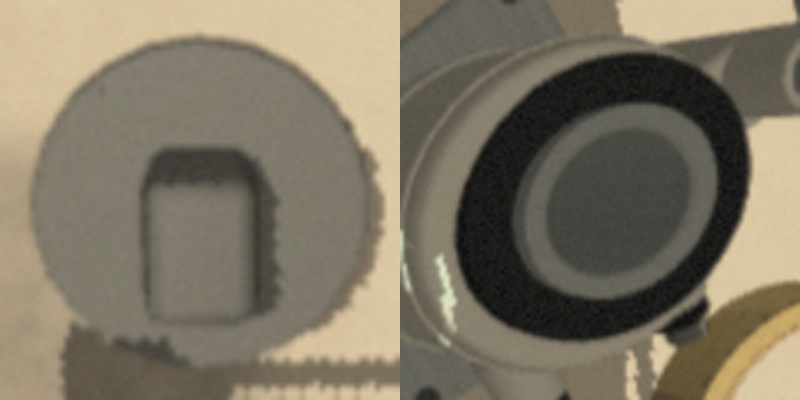

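```bash
cat >> h.py <<'E'
def bp(s,u,v,z):
    d=R.from_euler('xyz',s['attitude'],degrees=True).apply([(u-s['cx'])/s['fx'],(v-s['cy'])/s['fy'],1])
    p=np.array(s['position']);return p+d*(z-p[2])/d[2]
def tool(o,world): # world vector -> tool axes
    return R.from_euler('xyz',o['orientation'],degrees=True).inv().apply(world)
E
python3 - <<'E'
from h import *
s={'fx': 301.87133373444084, 'fy': 301.87133373444084, 'cx': 277.33497263486635, 'cy': 205.9190747251172, 'position': [ 0.41428527, -0.2092755 ,  0.38491056], 'attitude': [1.62505450e+02, 4.15633362e-02, 6.47284651e+01]}
c=bp(s,277.8,200,.104);print('tab',c)
print('collar',bp(s,238+200/5-.4,150+202/5-.4,.068))
for u,v in((150,185),(252,185),(152,320),(248,320)): print(bp(s,238+u/5-.4,150+v/5-.4,.104))
f=lambda u,v,z:bp(s,440+(u-400)/3.333-.35,60+v/3.333-.35,z)
print('inner',f(618,203,.078),'outer',f(621,200,.078),'seat',f(603,196,.073))
t={'fx': 442.039341804234, 'fy': 442.039341804234, 'cx': 274.79293123864215, 'cy': 205.15913249312473, 'position':[ 0.50227894, -0.13978394,  1.08913067], 'attitude': [-172.76118947,   -0.45661531,  -89.31561661]}
g=lambda u,v,z:bp(t,175+u/6-.4,210+v/6-.4,z)
print('top sleeve',g(250,260,.078),'seat',g(252,258,.073))
o=get_obs();print(tool(o,c-o['tool_pos']))
E
```

```text
tab [ 0.48901609 -0.24428187  0.104     ]
collar [ 0.48829564 -0.24415197  0.068     ]
[ 0.47277366 -0.24740881  0.104     ]
[ 0.48109974 -0.22976402  0.104     ]
[ 0.49751114 -0.25894466  0.104     ]
[ 0.50556896 -0.24186525  0.104     ]
inner [ 0.51754766 -0.01192618  0.078     ] outer [ 0.5170752  -0.01094306  0.078     ] seat [ 0.51531656 -0.01230174  0.073     ]
top sleeve [ 0.51965842 -0.01463439  0.078     ] seat [ 0.52051032 -0.01475429  0.073     ]
[6.36066940e-06 7.86374852e-05 1.41611216e-01]
```

Emit:
play_rows([
  [0,0,3,0,0,0],
  [0,0,3,0,0,0],
  [0,0,3,0,0,0],
  [0,0,3,0,0,0],
  [0,0,2,0,0,0],
  [0,0,1,0,0,0],
  [0,0,0.36,0,0,0],
  [0,0,0,0,0,0],
])

```text
clock: 3.58
tool_pos: [0.489, -0.2444, 0.0918]
orientation: [-180.0, -0.0, 155.1]
force: [0.2, 0.5, 0.2]
opening: 0.0875
gripper_force: 0.0
```

Emit:
play_rows([
  [0,0,0,0,0,0],
  [0,0,0,0,0,0],
  [0,0,0,0,0,0],
  [0,0,0,0,0,0],
  [0,0,0,0,0,0],
  [0,0,0,0,0,0],
  [0,0,0,0,0,0],
  [0,0,0,0,0,0],
], grip=0)

```text
clock: 4.25
tool_pos: [0.489, -0.2443, 0.092]
orientation: [180.0, 0.0, 155.0]
force: [-0.4, -0.7, 0.3]
opening: 0.0397
gripper_force: 0.0
```

Emit:
play_rows([
  [0,0,0,0,0,0],
  [0,0,0,0,0,0],
  [0,0,0,0,0,0],
  [0,0,0,0,0,0],
  [0,0,0,0,0,0],
  [0,0,0,0,0,0],
  [0,0,-0.5,0,0,0],
  [0,0,-1.5,0,0,0],
  [0,0,-2,0,0,0],
  [0,0,-2,0,0,0],
  [0,0,-2,0,0,0],
  [0,0,-2,0,0,0],
  [0,0,-2,0,0,0],
  [0,0,-1,0,0,0],
  [0,0,0,0,0,0],
  [0,0,0,0,0,0],
])

```text
clock: 5.58
tool_pos: [0.4888, -0.2441, 0.2217]
orientation: [180.0, 0.0, 155.0]
force: [1.0, -0.3, -2.0]
opening: 0.0218
gripper_force: 30.0
```

```bash
python3 - <<'E'
from h import *
o=get_obs();print(o['clock'],o['tool_pos'],o['orientation'],o['joint_pos'],o['force'],o['moment'],o['opening'],o['gripper_force'])
for q in ((0.518,-0.0125,.222),(.522,-.0175,.222)): print(tool(o,np.array(q)-o['tool_pos']))
a=snap('wrist','w2.png')
E
```

```text
5.5833 [ 0.48881691 -0.24412758  0.2217159 ] [1.79965035e+02 1.40862563e-02 1.55021789e+02] [-6.00822878e+00  9.46783191e+00 -1.76546956e+01 -3.20141433e-02
 -6.28527886e+01 -1.08955377e+02] [ 0.9589791  -0.26997609 -1.98678734] [-0.08766219  0.04087352  0.03869659] 0.02177992079759622 29.97036874294281
[ 7.13565863e-02  2.22286478e-01 -1.65993872e-04]
[ 6.56193448e-02  2.19443230e-01 -1.66318488e-04]
```

Emit:
play_rows([
  [-0.1,2,0,0,0,0],
  [-0.1,2,0,0,0,0],
  [-0.1,2,0,0,0,0],
  [-0.1,2,0,0,0,0],
  [-0.1,2,0,0,0,0],
  [-0.1,2,0,0,0,0],
  [-0.1,2,0,0,0,0],
  [-0.1,2,0,0,0,0],
  [-0.1,2,0,0,0,0],
  [-0.1,2,0,0,0,0],
  [-0.1,2,0,0,0,0],
  [0,0.2,0,0,0,0],
  [0,0,0,0,0,0],
  [0,0,0,0,0,0],
  [0,0,0,0,0,0],
])

```text
clock: 6.88
tool_pos: [0.5919, -0.0483, 0.2211]
orientation: [-179.9, -0.1, 155.0]
force: [-0.4, -0.7, -2.9]
opening: 0.0217
gripper_force: 30.0
```

```bash
python3 - <<'E'
from h import *
import json
a=snap('wrist','w3.png')
json.dump({k:np.array(v).tolist() for k,v in a.items() if k!='frame'},open('w3.json','w'));print(open('w3.json').read())
for t in('filter_head','head_top','retainer_pivot','retainer_post','cartridge','grip_tab'):
    print(t,[(np.round(d['position'],4).tolist(),round(d['score'],2)) for d in spot_point('wrist',t)][:4])
b=snap('top')
for t in('filter_head','head_top','retainer_pivot','retainer_post'):
    print(t,[(np.round(d['position'],4).tolist(),round(d['score'],2)) for d in spot_point('top',t)][:4])
o=get_obs();print(o['clock'],o['tool_pos'],o['orientation'],o['force'],o['moment'])
E
```

```text
{"fx": 301.87133373444084, "fy": 301.87133373444084, "cx": 277.33497263486635, "cy": 205.9190747251172, "position": [0.5172688274941748, -0.013703026852582956, 0.36044832811640953], "attitude": [162.59602010732547, 0.09932727453919973, 65.04114423733279]}
filter_head [([0.5169, -0.0177, -0.0042], 0.69), ([0.588, -0.0479, 0.2199], 0.49)]
head_top [([0.5234, -0.0183, 0.0767], 0.84)]
retainer_pivot [([0.506, 0.0486, 0.0878], 0.96)]
retainer_post [([0.468, 0.0411, 0.1219], 0.74)]
cartridge [([0.5942, -0.0493, 0.1292], 0.71)]
grip_tab [([0.5879, -0.049, 0.2174], 0.65)]
filter_head [([0.5223, -0.0179, -0.0018], 0.57)]
head_top [([0.5201, -0.0188, 0.0754], 0.89)]
retainer_pivot [([0.5045, 0.0432, 0.0884], 0.61)]
retainer_post [([0.4695, 0.0399, 0.12], 0.71)]
7.4833 [ 0.59263289 -0.04774589  0.22202796] [1.79995187e+02 4.35176981e-03 1.55030582e+02] [-0.35750408 -0.49773993 -1.62079787] [-0.05204641  0.01858527 -0.02144355]
```

View pics/w3.png

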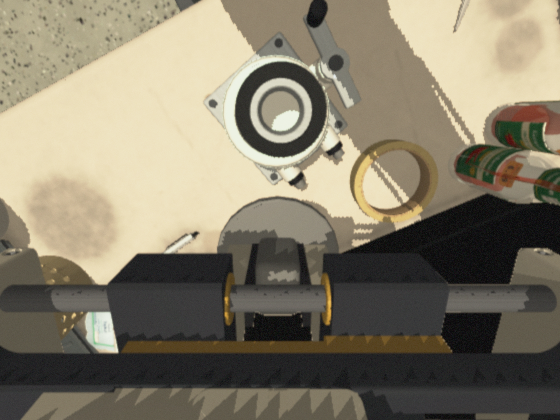

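```bash
python3 - <<'E'
from h import *
import json
s=json.load(open('w3.json'));t=cv2.imread('pics/w3.png')
g=cv2.cvtColor(t,cv2.COLOR_BGR2GRAY)[60:165,215:340]
m=(g<50).astype(np.uint8)
cs,hh=cv2.findContours(m,cv2.RETR_CCOMP,cv2.CHAIN_APPROX_NONE)
for c,h in zip(cs,hh[0]):
    if len(c)>60:
        e=cv2.fitEllipse(c);u,v=e[0][0]+215,e[0][1]+60
        print(len(c),h[3],e,'z73',bp(s,u,v,.073)[:2],'z78',bp(s,u,v,.078)[:2])
a=cv2.resize(t[60:165,215:365],(750,525),interpolation=cv2.INTER_CUBIC);cv2.imwrite('pics/c3.png',a)
E
```

```text
391 -1 ((66.20802307128906, 49.93247985839844), (84.9026107788086, 90.9566421508789), 24.224573135375977) z73 [ 0.51747173 -0.01047051] z78 [ 0.5174682  -0.01052674]
314 8 ((63.964637756347656, 49.024940490722656), (67.87105560302734, 73.04492950439453), 173.7110595703125) z73 [ 0.51590124 -0.01198637] z78 [ 0.51592503 -0.01201623]
```

View pics/c3.png

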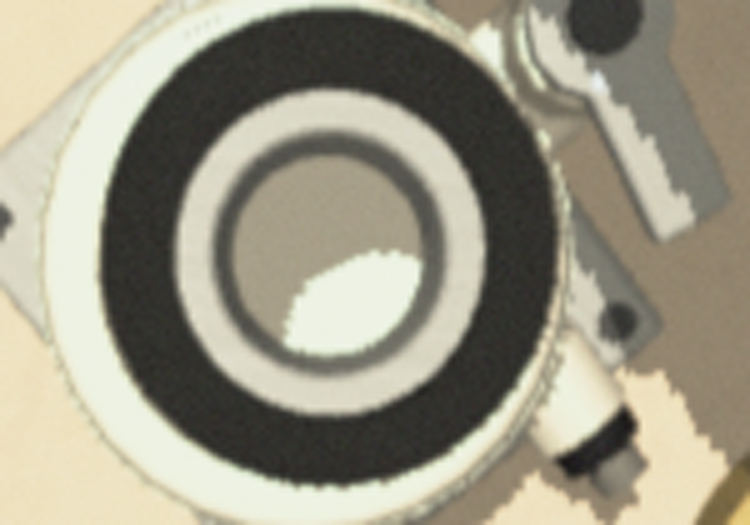

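```bash
python3 - <<'E'
from h import *
import json
s=json.load(open('w3.json'))
p=bp(s,280.6,110,.078);print(p, bp(s,280.5,110.1,.078))
o=get_obs();d=R.from_euler('z',155,degrees=True)*R.from_euler('x',180,degrees=True)
print(o['tool_pos'],d.inv().apply(p-o['tool_pos']))
E
```

```text
[ 0.51729153 -0.01104229  0.078     ] [ 0.51733107 -0.01115875  0.078     ]
[ 0.59263289 -0.04774589  0.22202796] [0.08379408 0.00142413 0.14402796]
```

Emit:
play_rows([
  [1.4,-0.3,0,0,0,0],
  [1.4,-0.3,0,0,0,0],
  [1.4,-0.3,0,0,0,0],
  [1.4,-0.3,0,0,0,0],
  [1.4,-0.3,0,0,0,0],
  [1.27,-0.37,0,0,0,0],
  [0,0,1,-7,0,0],
  [0,0,1,-7,0,0],
  [0,-0.24,0.97,0,0,0],
  [0,-0.12,0.48,0,0,0],
  [0,0,0,0,0,0],
  [0,0,0,0,0,0],
  [0,0,0,0,0,0],
])

```text
clock: 8.57
tool_pos: [0.5107, -0.0282, 0.1873]
orientation: [166.1, 0.0, 155.1]
force: [1.4, -0.9, -2.3]
opening: 0.0218
gripper_force: 30.0
```

```bash
cat >> h.py <<'E'
def st():
    o=get_obs();M=R.from_euler('xyz',o['orientation'],degrees=True)
    y0=155;Q=R.from_euler('z',y0,degrees=True)*R.from_euler('x',180,degrees=True)
    S=np.array([.518,-.012,.078]);p=o['tool_pos']
    f=lambda v:np.round(Q.inv().apply(v)*1e3,1)
    lo=p+M.apply([0,-.0185,.092]);si=p+M.apply([0,-.02,.0905]);ft=p+M.apply([0,0,.092])
    print('t',o['clock'],'rpy',np.round(o['orientation'],2),'tcp rel S',f(p-S),'lowest',f(lo-S),'side',f(si-S),'foot',f(ft-S))
    print('F(tool0)',np.round(Q.inv().apply(o['force']),2),'M',np.round(Q.inv().apply(o['moment']),3),o['opening'])
E
python3 -c "
from h import *
st()"
```

```text
t 8.5667 rpy [1.6608e+02 1.0000e-02 1.5512e+02] tcp rel S [  -0.3  -17.8 -109.3] lowest [ -0.3 -13.6 -15.6] side [ -0.3 -15.4 -16.7] foot [ -0.2   4.4 -20. ]
F(tool0) [-1.61 -0.21  2.29] M [ 0.985 -0.035  0.062] 0.021807184796080518
```

Emit:
play_rows([
  [0,-0.1,0.39,0,0,0],
  [0,-0.1,0.39,0,0,0],
  [0,-0.1,0.39,0,0,0],
  [0,-0.02,0.1,0,0,0],
  [0,-0.02,0.1,0,0,0],
  [0,-0.02,0.1,0,0,0],
  [0,-0.02,0.1,0,0,0],
  [0,0,0,0,0,0],
  [0,0,0,0,0,0],
  [0,0,0,0,0,0],
])

```text
clock: 9.4
tool_pos: [0.5104, -0.0286, 0.1711]
orientation: [166.0, 0.0, 155.0]
force: [-0.4, 0.3, -1.9]
opening: 0.0217
gripper_force: 30.0
```

```bash
python3 -c "
from h import *
st()"
```

```text
t 9.4 rpy [1.6600e+02 1.0000e-02 1.5503e+02] tcp rel S [ -0.1 -18.3 -93.1] lowest [ -0.2 -13.9   0.7] side [ -0.2 -15.8  -0.4] foot [-0.2  4.  -3.8]
F(tool0) [0.46 0.1  1.9 ] M [ 1.014 -0.069  0.006] 0.021734535790377773
```

Emit:
play_rows([
  [0,-0.012,0.05,0,0,0],
  [0,-0.012,0.05,0,0,0],
  [0,-0.012,0.05,0,0,0],
  [0,-0.012,0.05,0,0,0],
  [0,0,0,0,0,0],
  [0,0,0,0,0,0],
])

```text
clock: 9.9
tool_pos: [0.5103, -0.0285, 0.1688]
orientation: [166.0, -0.0, 155.0]
force: [0.2, -0.1, -0.9]
opening: 0.0218
gripper_force: 30.0
```

```bash
python3 -c "
from h import *
st()"
```

```text
t 9.9 rpy [166.    -0.   155.03] tcp rel S [ -0.  -18.2 -90.8] lowest [ -0.  -13.9   2.9] side [ -0.  -15.7   1.8] foot [-0.   4.  -1.6]
F(tool0) [-0.24 -0.    0.88] M [ 0.945 -0.05   0.01 ] 0.021810320988304287
```

Emit:
play_rows([
  [0,-0.048,-0.012,0,0,0],
  [0,-0.048,-0.012,0,0,0],
  [0,-0.048,-0.012,0,0,0],
  [0,-0.048,-0.012,0,0,0],
  [0,-0.048,-0.012,0,0,0],
  [0,-0.048,-0.012,0,0,0],
  [0,0,0,0,0,0],
  [0,0,0,0,0,0],
])

```text
clock: 10.57
tool_pos: [0.5091, -0.0312, 0.1689]
orientation: [166.0, 0.0, 155.0]
force: [-0.2, 0.4, -2.1]
opening: 0.0214
gripper_force: 30.0
```

```bash
python3 -c "
from h import *
st()"
```

```text
t 10.5667 rpy [166.     0.   155.03] tcp rel S [ -0.1 -21.2 -90.9] lowest [ -0.1 -16.9   2.8] side [ -0.1 -18.7   1.7] foot [-0.1  1.1 -1.7]
F(tool0) [0.3  0.26 2.13] M [0.982 0.02  0.028] 0.021411618826894904
```

Emit:
play_rows([
  [0,-0.029,-0.007,0,0,0],
  [0,-0.029,-0.007,0,0,0],
  [0,-0.029,-0.007,0,0,0],
  [0,-0.029,-0.007,0,0,0],
  [0,-0.029,-0.007,0,0,0],
  [0,0,0,0,0,0],
  [0,0,0,0,0,0],
])

```text
clock: 11.15
tool_pos: [0.5087, -0.0322, 0.169]
orientation: [166.0, 0.0, 155.0]
force: [0.4, 5.1, -1.9]
opening: 0.0218
gripper_force: 30.0
```

```bash
python3 -c "
from h import *
st()"
```

```text
t 11.15 rpy [1.6596e+02 1.0000e-02 1.5503e+02] tcp rel S [ -0.1 -22.2 -91. ] lowest [ -0.2 -17.9   2.8] side [ -0.2 -19.7   1.7] foot [-0.1  0.1 -1.7]
F(tool0) [1.82 4.74 1.85] M [-0.856  0.238 -0.142] 0.021802225074717296
```

Emit:
play_rows([
  [0.04,0,0,0,0,0],
  [0.04,0,0,0,0,0],
  [0.04,0,0,0,0,0],
  [0,0,0,0,0,0],
  [0,0,0,0,0,0],
])

```text
clock: 11.57
tool_pos: [0.5077, -0.0321, 0.1691]
orientation: [166.0, 0.0, 155.0]
force: [1.7, 4.4, -0.9]
opening: 0.0223
gripper_force: 30.0
```

```bash
python3 -c "
from h import *
st()"
```

```text
t 11.5667 rpy [1.6598e+02 4.0000e-02 1.5504e+02] tcp rel S [  0.9 -22.5 -91.1] lowest [  0.8 -18.2   2.6] side [  0.8 -20.    1.5] foot [ 0.8 -0.3 -1.9]
F(tool0) [0.28 4.7  0.92] M [-0.802 -0.192 -0.015] 0.022307164533785357
```

Emit:
play_rows([
  [0,0.315,0.075,2,0,0],
  [0,0.315,0.075,2,0,0],
  [0,0.315,0.075,2,0,0],
  [0,0.315,0.075,2,0,0],
  [0,0,0,0,0,0],
  [0,0,0,0,0,0],
])

```text
clock: 12.07
tool_pos: [0.5128, -0.02, 0.1681]
orientation: [174.0, -0.0, 155.1]
force: [1.3, 2.4, -1.4]
opening: 0.022
gripper_force: 30.0
```

```bash
python3 -c "
from h import *
st()"
```

```text
t 12.0667 rpy [ 1.7404e+02 -1.0000e-02  1.5512e+02] tcp rel S [  1.3  -9.5 -90.1] lowest [  1.3 -18.3   3.3] side [  1.3 -20.    2. ] foot [1.4 0.1 1.4]
F(tool0) [-0.18  2.68  1.4 ] M [-0.732 -0.124 -0.01 ] 0.021952044307246354
```

Emit:
play_rows([
  [0,0.315,0.075,2,0,0],
  [0,0.315,0.075,2,0,0],
  [0,0.315,0.075,2,0,0],
  [0,0,0,0,0,0],
  [0,0,0,0,0,0],
])

```text
clock: 12.48
tool_pos: [0.5169, -0.0116, 0.1665]
orientation: [180.0, -0.0, 155.1]
force: [1.1, 1.4, -1.7]
opening: 0.0217
gripper_force: 30.0
```

```bash
python3 -c "
from h import *
st()"
```

```text
t 12.4833 rpy [ 1.8000e+02 -2.0000e-02  1.5508e+02] tcp rel S [  1.2  -0.1 -88.5] lowest [  1.2 -18.6   3.5] side [  1.2 -20.1   2. ] foot [ 1.2 -0.1  3.5]
F(tool0) [-0.42  1.76  1.65] M [-1.25  -0.13  -0.082] 0.021686235196817935
```

Emit:
play_rows([
  [0,0.03,0,0,0,0],
  [0,0.03,0,0,0,0],
  [0,0,0.05,0,0,0],
  [0,0,0.05,0,0,0],
  [0,0,0,0,0,0],
  [0,0,0,0,0,0],
])

```text
clock: 12.98
tool_pos: [0.517, -0.0114, 0.1658]
orientation: [-180.0, -0.0, 155.0]
force: [0.0, 1.0, -1.3]
opening: 0.0217
gripper_force: 30.0
```

```bash
python3 -c "
from h import *
st()"
```

```text
t 12.9833 rpy [-179.99   -0.    155.02] tcp rel S [  1.2   0.1 -87.8] lowest [  1.2 -18.4   4.2] side [  1.2 -19.9   2.7] foot [1.2 0.1 4.2]
F(tool0) [0.44 0.94 1.25] M [-0.409  0.071  0.008] 0.021681072812416175
```

Emit:
play_rows([
  [0,0.02,0,0,0,0],
  [0,0,0.06,0,0,0],
  [0,0,0.06,0,0,0],
  [0,0,0.06,0,0,0],
  [0,0,0.06,0,0,0],
  [0,0,0.06,0,0,0],
  [0,0,0,0,0,0],
])

```text
clock: 13.57
tool_pos: [0.5171, -0.011, 0.1625]
orientation: [-180.0, -0.0, 155.0]
force: [-0.2, 0.1, -1.9]
opening: 0.0217
gripper_force: 30.0
```

```bash
python3 -c "
from h import *
st()"
```

```text
t 13.5667 rpy [-1.7998e+02 -2.0000e-02  1.5504e+02] tcp rel S [  1.3   0.5 -84.5] lowest [  1.3 -18.    7.5] side [  1.3 -19.5   6. ] foot [1.3 0.5 7.5]
F(tool0) [0.21 0.02 1.93] M [ 0.03  -0.023 -0.012] 0.021725891298358255
```

Emit:
play_rows([
  [0,0,0.1,0,0,0],
  [0,0,0.1,0,0,0],
  [0,0,0.1,0,0,0],
  [0,0,0.1,0,0,0],
  [0,0,0.1,0,0,0],
  [0,0,0.1,0,0,0],
  [0,0,0.1,0,0,0],
  [0,0,0.1,0,0,0],
  [0,0,0,0,0,0],
])

```text
clock: 14.32
tool_pos: [0.5171, -0.0109, 0.1545]
orientation: [-180.0, -0.0, 155.0]
force: [-0.6, -0.5, -1.2]
opening: 0.0217
gripper_force: 30.0
```

```bash
python3 -c "
from h import *
st()"
```

```text
t 14.3167 rpy [-1.7999e+02 -2.0000e-02  1.5503e+02] tcp rel S [  1.3   0.6 -76.5] lowest [  1.3 -17.9  15.5] side [  1.3 -19.4  14. ] foot [ 1.3  0.6 15.5]
F(tool0) [ 0.35 -0.77  1.19] M [ 0.051 -0.023 -0.01 ] 0.02169073311492504
```

Emit:
play_rows([
  [0,0,0.1,0,0,0],
  [0,0,0.1,0,0,0],
  [0,0,0.1,0,0,0],
  [0,0,0.1,0,0,0],
  [0,0,0.1,0,0,0],
  [0,0,0.1,0,0,0],
  [0,0,0.1,0,0,0],
  [0,0,0.1,0,0,0],
  [0,0,0.1,0,0,0],
  [0,0,0.1,0,0,0],
  [0,0,0.1,0,0,0],
  [0,0,0.1,0,0,0],
  [0,0,0,0,0,0],
])

```text
clock: 15.4
tool_pos: [0.5171, -0.0109, 0.1425]
orientation: [-180.0, -0.0, 155.0]
force: [-1.2, -0.1, -2.0]
opening: 0.0222
gripper_force: 30.0
```

```bash
python3 -c "
from h import *
st()"
```

```text
t 15.4 rpy [-1.7999e+02 -2.0000e-02  1.5503e+02] tcp rel S [  1.2   0.6 -64.5] lowest [  1.3 -17.9  27.5] side [  1.3 -19.4  26. ] foot [ 1.3  0.6 27.5]
F(tool0) [ 1.01 -0.6   2.  ] M [ 0.086  0.021 -0.04 ] 0.022214712582212796
```

Free; 32 mm left.

Emit:
play_rows([
  [0,0,0.1,0,0,0],
  [0,0,0.1,0,0,0],
  [0,0,0.1,0,0,0],
  [0,0,0.1,0,0,0],
  [0,0,0.1,0,0,0],
  [0,0,0.1,0,0,0],
  [0,0,0.1,0,0,0],
  [0,0,0.1,0,0,0],
  [0,0,0.1,0,0,0],
  [0,0,0.1,0,0,0],
  [0,0,0.1,0,0,0],
  [0,0,0.1,0,0,0],
  [0,0,0.1,0,0,0],
  [0,0,0,0,0,0],
])

```text
clock: 16.57
tool_pos: [0.5171, -0.0109, 0.1295]
orientation: [-180.0, -0.0, 155.0]
force: [0.0, -0.2, -1.8]
opening: 0.0217
gripper_force: 30.0
```

```bash
python3 -c "
from h import *
st()"
```

```text
t 16.5667 rpy [-1.7999e+02 -2.0000e-02  1.5503e+02] tcp rel S [  1.3   0.6 -51.5] lowest [  1.3 -17.9  40.5] side [  1.3 -19.4  39. ] foot [ 1.3  0.6 40.5]
F(tool0) [-0.12 -0.2   1.82] M [ 0.02  -0.046  0.024] 0.021650422005223595
```

Emit:
play_rows([
  [0,0,0.1,0,0,0],
  [0,0,0.1,0,0,0],
  [0,0,0.1,0,0,0],
  [0,0,0.1,0,0,0],
  [0,0,0.1,0,0,0],
  [0,0,0.1,0,0,0],
  [0,0,0.1,0,0,0],
  [0,0,0.1,0,0,0],
  [0,0,0.1,0,0,0],
  [0,0,0.1,0,0,0],
  [0,0,0.1,0,0,0],
  [0,0,0.1,0,0,0],
  [0,0,0.1,0,0,0],
  [0,0,0.1,0,0,0],
  [0,0,0.1,0,0,0],
  [0,0,0.1,0,0,0],
  [0,0,0,0,0,0],
])

```text
clock: 17.98
tool_pos: [0.5171, -0.011, 0.1135]
orientation: [-180.0, -0.0, 155.0]
force: [-0.0, 0.3, -1.9]
opening: 0.0218
gripper_force: 30.0
```

```bash
python3 -c "
from h import *
st()"
```

```text
t 17.9833 rpy [-1.7999e+02 -2.0000e-02  1.5503e+02] tcp rel S [  1.3   0.6 -35.5] lowest [  1.3 -17.9  56.5] side [  1.3 -19.4  55. ] foot [ 1.3  0.6 56.5]
F(tool0) [0.11 0.23 1.95] M [ 0.061 -0.052 -0.02 ] 0.021785503388955057
```

Emit:
play_rows([
  [0,0,0.05,0,0,0],
  [0,0,0.05,0,0,0],
  [0,0,0.05,0,0,0],
  [0,0,0.05,0,0,0],
  [0,0,0.05,0,0,0],
  [0,0,0.05,0,0,0],
  [0,0,0.02,0,0,0],
  [0,0,0,0,0,0],
  [0,0,0,0,0,0],
])

```text
clock: 18.73
tool_pos: [0.5172, -0.0109, 0.1105]
orientation: [180.0, 0.0, 155.0]
force: [-0.3, 0.1, -0.7]
opening: 0.0219
gripper_force: 30.0
```

```bash
python3 -c "
from h import *
st()"
```

```text
t 18.7333 rpy [180.     0.   155.04] tcp rel S [  1.2   0.7 -32.5] lowest [  1.1 -17.8  59.5] side [  1.1 -19.3  58. ] foot [ 1.2  0.7 59.5]
F(tool0) [ 0.34 -0.02  0.74] M [ 0.046 -0.112 -0.005] 0.021947447045905313
```

Emit:
play_rows([
  [0,0,0.02,0,0,0],
  [0,0,0.02,0,0,0],
  [0,0,0.02,0,0,0],
  [0,0,0,0,0,0],
  [0,0,0,0,0,0],
])

```text
clock: 19.15
tool_pos: [0.5172, -0.0109, 0.11]
orientation: [180.0, 0.0, 155.0]
force: [-0.4, 1.2, -2.0]
opening: 0.0217
gripper_force: 30.0
```

```bash
python3 -c "
from h import *
st()"
```

```text
t 19.15 rpy [180.     0.   155.04] tcp rel S [  1.2   0.7 -32. ] lowest [  1.1 -17.8  60. ] side [  1.1 -19.3  58.5] foot [ 1.2  0.7 60. ]
F(tool0) [0.9  0.94 2.03] M [ 0.092 -0.017 -0.003] 0.021673210129453696
```

Emit:
play_rows([
  [0,0,0.02,0,0,0],
  [0,0,0.02,0,0,0],
  [0,0,0.02,0,0,0],
  [0,0,0.02,0,0,0],
  [0,0,0,0,0,0],
  [0,0,0,0,0,0],
])

```text
clock: 19.65
tool_pos: [0.5173, -0.0109, 0.1098]
orientation: [180.0, 0.0, 155.1]
force: [-2.9, 1.3, 6.6]
opening: 0.0217
gripper_force: 30.0
```

```bash
python3 -c "
from h import *
st()"
```

```text
t 19.65 rpy [1.7999e+02 2.0000e-02 1.5505e+02] tcp rel S [  1.1   0.7 -31.8] lowest [  1.  -17.8  60.2] side [  1.  -19.3  58.7] foot [ 1.1  0.7 60.2]
F(tool0) [ 3.19 -0.08 -6.62] M [0.348 1.229 0.032] 0.021680669005962258
```

Emit:
play_rows([
  [0,0,0.02,0,0,0],
  [0,0,0.02,0,0,0],
  [0,0,0,0,0,0],
])

```text
clock: 19.9
tool_pos: [0.5173, -0.0109, 0.1098]
orientation: [180.0, 0.0, 155.1]
force: [-5.5, 2.0, 10.1]
opening: 0.0218
gripper_force: 30.0
```

```bash
python3 -c "
from h import *
st()"
```

```text
t 19.9 rpy [1.8000e+02 3.0000e-02 1.5506e+02] tcp rel S [  1.1   0.7 -31.8] lowest [  1.1 -17.8  60.2] side [  1.1 -19.3  58.7] foot [ 1.1  0.7 60.2]
F(tool0) [  5.87  -0.53 -10.13] M [0.485 1.896 0.017] 0.021764571190800202
```

Emit:
play_rows([
  [0,0,0,0,0,0],
  [0,0,0,0,0,0],
  [0,0,0,0,0,0],
  [0,0,0,0,0,0],
  [0,0,0,0,0,0],
], grip=4.2)

```text
clock: 20.32
tool_pos: [0.5173, -0.0109, 0.1086]
orientation: [-180.0, -0.0, 155.0]
force: [0.3, -0.4, -0.5]
opening: 0.0416
gripper_force: 0.0
```

```bash
python3 - <<'E'
from h import *
st()
for c in ('top','scene'):
  snap(c)
  for t in('cartridge','grip_tab','retainer_pivot','retainer_post'):
    print(c,t,[(np.round(d['position'],4).tolist(),round(d['score'],2)) for d in spot_point(c,t)][:3])
E
```

```text
t 20.3167 rpy [-180.     -0.    155.03] tcp rel S [  1.1   0.6 -30.6] lowest [  1.1 -17.9  61.4] side [  1.1 -19.4  59.9] foot [ 1.1  0.6 61.4]
F(tool0) [-0.47 -0.21  0.47] M [ 0.082 -0.078 -0.062] 0.0416066653700241
top cartridge [([0.7947, -0.3031, 0.0002], 0.58)]
top grip_tab [([0.7983, -0.3048, 0.0882], 0.86)]
top retainer_pivot [([0.6425, -0.1024, -0.0023], 0.61)]
top retainer_post []
scene cartridge [([0.5203, -0.0108, 0.0201], 0.88), ([0.7961, -0.2987, -0.0022], 0.66)]
scene grip_tab [([0.7991, -0.3032, 0.0878], 0.56)]
scene retainer_pivot []
scene retainer_post [([0.461, -0.3973, -0.0017], 0.5)]
```

Emit:
play_rows([
  [0,0,-1,0,0,0],
  [0,0,-2,0,0,0],
  [0,0,-2,0,0,0],
  [0,0,-2,0,0,0],
  [0,0,-2,0,0,0],
  [-2,0,-2,0,0,0],
  [-2,0,0,0,0,0],
  [-2,0,0,0,0,0],
  [-1,0,0,0,0,0],
  [0,0,0,0,0,0],
  [0,0,0,0,0,0],
])

```text
clock: 21.73
tool_pos: [0.5803, -0.0407, 0.2185]
orientation: [-180.0, -0.1, 155.0]
force: [0.2, -0.3, -0.6]
opening: 0.0421
gripper_force: 0.0
```

```bash
python3 - <<'E'
from h import *
import json
a=snap('wrist','w4.png')
json.dump({k:np.array(v).tolist() for k,v in a.items() if k!='frame'},open('w4.json','w'))
for t in('cartridge','grip_tab','head_top','retainer_pivot','retainer_post'):
    print(t,[(np.round(d['position'],4).tolist(),round(d['score'],2)) for d in spot_point('wrist',t)][:3])
b=snap('top')
for t in('cartridge','grip_tab','retainer_pivot','retainer_post'):
    print(t,[(np.round(d['position'],4).tolist(),round(d['score'],2)) for d in spot_point('top',t)][:3])
o=get_obs();print(o['clock'],o['tool_pos'],o['orientation'],o['joint_pos'])
E
```

```text
cartridge [([0.5185, -0.0117, 0.0177], 0.9)]
grip_tab [([0.5157, -0.0115, 0.1121], 0.85)]
head_top []
retainer_pivot [([0.5078, 0.0452, 0.089], 0.85)]
retainer_post [([0.4681, 0.0395, 0.1191], 0.63)]
cartridge [([0.7948, -0.3035, 0.0012], 0.82), ([0.5241, -0.011, 0.0183], 0.73), ([0.5186, -0.0124, 0.1005], 0.71)]
grip_tab [([0.7952, -0.3043, 0.0876], 0.9)]
retainer_pivot [([0.5064, 0.0437, 0.0878], 0.68), ([0.6399, -0.1032, 0.0013], 0.18)]
retainer_post [([0.4682, 0.039, 0.1215], 0.5)]
22.2833 [ 0.58059123 -0.04034163  0.21882912] [1.79994998e+02 2.46592843e-03 1.55044691e+02] [ 1.52657792e+01  1.29435136e+01 -1.36088771e+01 -2.48990990e-03
 -6.34424962e+01 -1.30219975e+02]
```

View pics/w4.png

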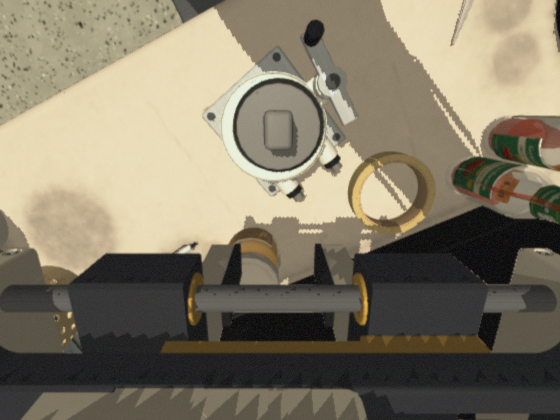

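Emit:
play_rows([
  [1.94,0.36,0,0,0,0],
  [1.94,0.36,0,0,0,0],
  [1.94,0.36,0,0,0,0],
  [1.94,0.36,0,0,0,0],
  [1.94,0.36,0,0,0,0],
  [1.94,0.36,0,0,0,0],
  [1.94,0.36,0,0,0,0],
  [0,0,0,0,0,-7],
  [0,0,0,0,0,-7],
  [0,0,0,0,0,-7],
  [0,0,0,0,0,-7],
  [0,0,0,0,0,-7],
  [0,0,0,0,0,-7],
  [0,0,0,0,0,-7],
  [0,0,0,0,0,-7],
  [0,0,0,0,0,-7],
  [0,0,0,0,0,-7],
  [0,0,0,0,0,-7],
  [0,0,0,0,0,-7],
  [0,0,0,0,0,-7],
], grip=3)

```text
clock: 23.95
tool_pos: [0.4682, 0.0397, 0.2188]
orientation: [-180.0, 0.0, -113.6]
force: [0.3, -0.0, -0.7]
opening: 0.0301
gripper_force: 0.0
```

Emit:
play_rows([
  [0,0,0,0,0,-7.1],
  [0,0,0,0,0,-7.1],
  [0,0,0,0,0,-7.1],
  [0,0,0,0,0,-7.1],
  [0,0,0,0,0,-7.1],
  [0,0,0,0,0,-7.1],
  [0,0,0,0,0,-7.1],
  [0,0,0,0,0,-7.1],
  [0,0,0,0,0,-7.1],
  [0,0,0,0,0,-7.1],
  [0,0,0,0,0,-7.1],
  [0,0,0,0,0,-7.1],
  [0,0,0,0,0,-7.1],
  [0,0,0,0,0,-7.1],
  [0,0,0,0,0,-7.1],
  [0,0,0,0,0,-7.1],
  [0,0,0,0,0,-7.1],
  [0,0,0,0,0,0],
  [0,0,0,0,0,0],
])

```text
clock: 25.53
tool_pos: [0.4682, 0.0397, 0.2188]
orientation: [-180.0, -0.0, 6.5]
force: [0.8, 0.5, 0.1]
opening: 0.0301
gripper_force: 0.0
```

```bash
python3 - <<'E'
from h import *
o=get_obs();print(o['clock'],o['tool_pos'],o['orientation'],o['joint_pos'])
for c in('wrist','top','scene'):
  snap(c)
  for t in('retainer_pivot','retainer_post'):
    for d in spot_point(c,t)[:2]: print(c,t,np.round(d['position'],4),round(d['score'],2),tool(o,d['position']-o['tool_pos']))
E
```

```text
25.5333 [0.46818614 0.03970825 0.21881055] [-1.79996386e+02 -6.64755198e-03  6.51128406e+00] [ 2.89389989e+01  2.09410287e+00 -2.65372129e+01 -9.16927390e-04
 -6.13611605e+01  6.75727248e+01]
wrist retainer_pivot [0.5059 0.0488 0.0892] 0.85 [ 0.03848655 -0.00474822  0.12961532]
wrist retainer_post [0.4696 0.0378 0.1199] 0.92 [0.00117687 0.00206251 0.09891056]
top retainer_pivot [0.5058 0.0436 0.0881] 0.98 [0.03779739 0.00040697 0.13071492]
scene retainer_pivot [0.5025 0.0441 0.0909] 0.8 [ 0.0345757 -0.0004642  0.1279146]
scene retainer_post [0.4661 0.0402 0.1252] 0.77 [-0.00202778 -0.00071924  0.09361037]
```

Emit:
play_rows([
  [0,0,2,0,0,0],
  [0,0,2,0,0,0],
  [0,0,2,0,0,0],
  [0,0,1,0,0,0],
  [0,0,0.7,0,0,0],
  [0,0,0.5,0,0,0],
  [0,0,0.5,0,0,0],
  [0,0,0.5,0,0,0],
  [0,0,0.5,0,0,0],
  [0,0,0,0,0,0],
  [0,0,0,0,0,0],
])

```text
clock: 26.9
tool_pos: [0.4682, 0.0397, 0.1218]
orientation: [180.0, 0.0, 6.7]
force: [-0.2, 0.1, 0.6]
opening: 0.0299
gripper_force: 0.0
```

```bash
python3 - <<'E'
from h import *
o=get_obs();print(o['clock'],o['tool_pos'],o['orientation'],o['force'],o['moment'])
P=np.array([.506,.045,.1217]);h=13.4
prev=o['tool_pos'];yaw=6.5
# fingers lead by ~11 deg-equivalent: TCP along arc, radius 36
for i,th in enumerate(np.arange(187-10,95,-10)):
    p=P+.036*np.array([np.cos(np.radians(th)),np.sin(np.radians(th)),0])
    Q=R.from_euler('z',yaw,degrees=True)*R.from_euler('x',180,degrees=True)
    print(th,p[:2].round(4),(Q.inv().apply(p-prev)*100).round(2),yaw);prev=p;yaw-=10
E
```

```text
26.9 [0.4682342  0.03967349 0.12176319] [1.79993584e+02 5.05402429e-03 6.73679648e+00] [-0.19639124  0.07074876  0.64460172] [-0.14921999  0.13216691 -0.010497  ]
177 [0.47   0.0469] [ 0.26 -0.7   0.01] 6.5
167 [0.4709 0.0531] [ 0.05 -0.63 -0.  ] -3.5
157 [0.4729 0.0591] [ 0.05 -0.63 -0.  ] -13.5
147 [0.4758 0.0646] [ 0.05 -0.63 -0.  ] -23.5
137 [0.4797 0.0696] [ 0.05 -0.63 -0.  ] -33.5
127 [0.4843 0.0738] [ 0.05 -0.63 -0.  ] -43.5
117 [0.4897 0.0771] [ 0.05 -0.63 -0.  ] -53.5
107 [0.4955 0.0794] [ 0.05 -0.63 -0.  ] -63.5
97 [0.5016 0.0807] [ 0.05 -0.63 -0.  ] -73.5
```

Emit:
play_rows([
  [0.15,-0.31,0,0,0,5],
  [0.1,-0.31,0,0,0,5],
  [0.01,-0.31,0,0,0,5],
  [0.01,-0.31,0,0,0,5],
  [0.01,-0.31,0,0,0,5],
  [0.01,-0.31,0,0,0,5],
  [0.01,-0.31,0,0,0,5],
  [0.01,-0.31,0,0,0,5],
  [0.01,-0.31,0,0,0,5],
  [0.01,-0.31,0,0,0,5],
  [0.01,-0.31,0,0,0,5],
  [0.01,-0.31,0,0,0,5],
  [0.01,-0.31,0,0,0,5],
  [0.01,-0.31,0,0,0,5],
  [0,0,0,0,0,0],
])

```text
clock: 28.15
tool_pos: [0.4897, 0.0762, 0.1221]
orientation: [-180.0, -0.0, -63.5]
force: [-0.1, -0.3, -0.3]
opening: 0.03
gripper_force: 0.0
```

```bash
cat >>h.py <<'E'
def arm():
    o=get_obs();p=o['tool_pos']-np.array([.506,.045,0])
    print(o['clock'],o['tool_pos'],o['orientation'][2],'F tool',tool(o,o['force']).round(2),'TCP angle',np.degrees(np.arctan2(p[1],p[0])),np.hypot(p[0],p[1]))
E
python3 - <<'E'
from h import *
arm()
for c in('wrist','top','scene'):
  snap(c)
  for t in('retainer_pivot','retainer_post'):
    for d in spot_point(c,t)[:2]: print(c,t,np.round(d['position'],4),round(d['score'],2))
E
```

```text
28.15 [0.48974005 0.0761626  0.12205681] -63.48488765988139 F tool [0.2  0.27 0.26] TCP angle 117.55454226182292 0.0351495878999836
wrist retainer_pivot [0.5072 0.0483 0.0924] 0.71
wrist retainer_pivot [0.4823 0.0704 0.1198] 0.45
wrist retainer_post [0.4813 0.072  0.1212] 0.72
top retainer_pivot [0.5055 0.045  0.0881] 0.72
top retainer_post [0.484  0.0715 0.1203] 0.45
scene retainer_pivot [0.5011 0.041  0.0893] 0.56
scene retainer_post [0.4817 0.0735 0.1257] 0.6
```

Emit:
play_rows([
  [0.01,-0.25,0,0,0,4],
  [0.01,-0.25,0,0,0,4],
  [0.01,-0.25,0,0,0,4],
  [0.01,-0.25,0,0,0,3],
  [0.01,-0.2,0,0,0,0],
  [0,0,0,0,0,0],
  [0,0,0,0,0,0],
])

```text
clock: 29.18
tool_pos: [0.5008, 0.0795, 0.1216]
orientation: [180.0, 0.0, -78.2]
force: [-1.2, 0.8, -0.9]
opening: 0.03
gripper_force: 0.3
```

```bash
python3 -c "
from h import *
arm()"
```

```text
29.1833 [0.50079947 0.07949224 0.12164351] -78.15607742283584 F tool [-1.07  1.    0.9 ] TCP angle 98.57412911413151 0.03488209380029594
```

Emit:
play_rows([
  [0,-0.1,0,0,0,0],
  [0,-0.1,0,0,0,0],
  [0,-0.1,0,0,0,0],
  [0,-0.1,0,0,0,0],
  [0,-0.1,0,0,0,0],
  [0,0,0,0,0,0],
])

```text
clock: 29.68
tool_pos: [0.5041, 0.08, 0.1213]
orientation: [179.8, -0.0, -78.3]
force: [-7.8, 1.4, 5.2]
opening: 0.0304
gripper_force: 3.8
```

```bash
python3 -c "
from h import *
arm()"
```

```text
29.6833 [0.50409751 0.08001314 0.12132124] -78.2784552376922 F tool [-2.95  7.4  -5.19] TCP angle 93.1101900628656 0.03506479100239653
```

Emit:
play_rows([
  [0,-0.05,0,0,0,0],
  [0,-0.05,0,0,0,0],
  [0,0,0,0,0,0],
])

```text
clock: 29.93
tool_pos: [0.5042, 0.08, 0.1212]
orientation: [179.7, -0.0, -78.3]
force: [-10.4, 2.3, 6.4]
opening: 0.03
gripper_force: 5.2
```

```bash
python3 - <<'E'
from h import *
arm()
for c in('wrist','top','scene'):
  snap(c,'w5.png' if c=='wrist' else None)
  for t in('retainer_pivot','retainer_post'):
    for d in spot_point(c,t)[:1]: print(c,t,np.round(d['position'],4),round(d['score'],2))
E
```

```text
29.9333 [0.5042286  0.07995359 0.12117882] -78.29631848216708 F tool [-4.35  9.76 -6.34] TCP angle 92.90119494856411 0.034998446978268934
wrist retainer_pivot [0.5065 0.0442 0.0879] 0.82
wrist retainer_post [0.4956 0.0813 0.1181] 0.85
top retainer_pivot [0.5061 0.0442 0.0902] 0.58
top retainer_post [0.4962 0.0783 0.119 ] 0.73
scene retainer_pivot [0.5059 0.0427 0.0882] 0.76
scene retainer_post [0.4936 0.0776 0.1263] 0.66
```

View pics/w5.png

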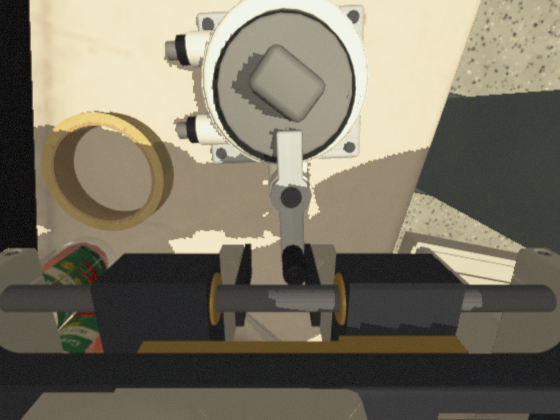

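The nose at (288,150) lies over the collar and the bar is square to the head, with the arm firm on its stop. I'll back off and retreat.

Emit:
play_rows([
  [0,0.2,0,0,0,0],
  [0,0.3,0,0,0,0],
  [0,0.3,0,0,0,0],
  [0,0,-0.5,0,0,0],
  [0,0,-1,0,0,0],
  [0,0,-2,0,0,0],
  [0,0,-3,0,0,0],
  [0,0,-3,0,0,0],
  [0,0,-3,0,0,0],
  [0,0,-1,0,0,0],
  [0,0,0,0,0,0],
  [0,0,0,0,0,0],
])

```text
clock: 31.38
tool_pos: [0.4992, 0.0793, 0.2578]
orientation: [-179.9, 0.1, -78.3]
force: [-0.6, -0.5, -1.4]
opening: 0.0297
gripper_force: 0.0
```

```bash
python3 - <<'E'
from h import *
arm()
for c in('wrist','top','scene'):
  snap(c,'x_'+c+'.png')
  for t in('retainer_pivot','retainer_post','cartridge','honey_jar','mug'):
    for d in spot_point(c,t)[:2]: print(c,t,np.round(d['position'],4),round(d['score'],2))
E
```

```text
31.3833 [0.49919261 0.07925616 0.25781903] -78.2698030724553 F tool [0.39 0.66 1.38] TCP angle 101.239414130927 0.03492599042887531
wrist retainer_pivot [0.5088 0.0446 0.0899] 0.71
wrist retainer_post [0.4926 0.0767 0.1209] 0.72
top retainer_pivot [0.5054 0.0443 0.0909] 0.62
top retainer_post [0.4963 0.0774 0.122 ] 0.56
top cartridge [ 0.524  -0.0111  0.016 ] 0.9
top cartridge [ 0.7955 -0.3032 -0.0035] 0.8
top honey_jar [ 0.6415 -0.1023 -0.0012] 0.77
top mug [ 0.4585 -0.3946 -0.0015] 0.8
scene retainer_pivot [0.5015 0.0452 0.0897] 0.56
scene retainer_post [0.4951 0.0785 0.1263] 0.52
scene cartridge [ 0.5205 -0.011   0.0231] 0.93
scene cartridge [ 0.6419 -0.1013  0.0019] 0.39
scene honey_jar [ 0.5207 -0.0128  0.0188] 0.72
scene honey_jar [ 0.6391 -0.1025 -0.0016] 0.71
scene mug [ 0.4585 -0.3991 -0.0028] 0.77
```

View pics/x_wrist.png

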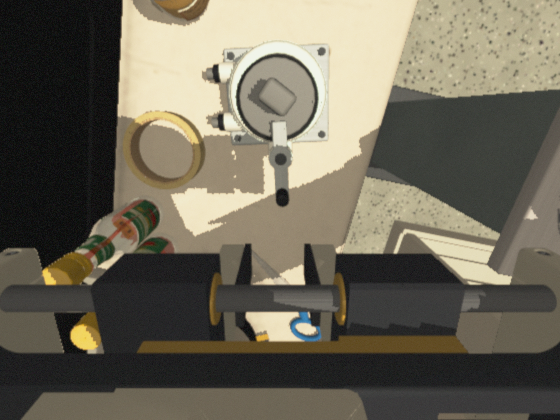

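The arm is closed (nose (280,130), post (283,197)) and the gripper is clear. The cartridge is home, and the jar and mug have not moved.

```bash
python3 -c "
from plant import close_job
print(close_job())"
```

```text
the job is handed in; nothing more can be done
None
```

The cartridge is home in the sleeve, the retaining arm is swung over the collar to its stop, and the gripper is clear. The jar and mug were left where they stood. The largest push I measured on the head was about 12 N, and the job was handed in at about 32 s; no verdict came back.

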